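# Nip up the skewer rest's ring nut with a pin bar

### The job

The skewer rest is loose on its base: take the pin bar from its wooden stand, put it in a hole of the ring nut, turn the nut clockwise until the bridge gets in the way, lift the bar out and carry on from another hole until the nut bears down snugly on the rest, firm but not overtightened. Turn the nut with the bar only, be gentle, stand the bar back upright in its wooden stand, let go, and leave everything else where it is.

Things in the scene. Friction and masses are not known exactly. Their poses are not given: they have to be found in the camera images.
- bar: Pin bar, 111 mm tall, 0.15 kg, standing upright in the stand, foot 35 mm deep. Origin: centre of its foot; z runs up along it. Round steel rod, 11 mm diameter, foot chamfered to 7 mm over the last 3 mm; an 18 mm collar at 49 to 53 mm; then a square black grip 22 x 22 mm from 53 to 111 mm, its flats square to the bar's x and y.
- bar_grip (a point): Point on the bar's axis, in the middle of where to hold the square grip: 76 mm above the foot. Held here, the fingers pass over the rest's bridge while the rod is down in a hole of the nut.
- stand: Wooden block 80 x 80 x 45 mm, fixed. Origin: centre of its underside. It may be to the left or the right of the rest.
- stand_hole (a point): Centre of the mouth of the stand's vertical hole: round, 14 mm wide, 35 mm deep, mouth 45 mm above the work surface.
- base: Fixed grey clamp base, 120 (x) x 205 (y) x 12 mm, with lugs that keep the rest from turning and an upright threaded stud at its centre, on which the nut sits. Origin: centre of its underside.
- rest: Dark steel skewer rest, loose in the base, 0.8 kg. Origin: centre of the underside of its foot plate, 90 (x) x 170 (y) x 8 mm, 12 mm above the work surface. Notched uprights at y = +-78 mm, 66 mm tall.
- bridge (a point): Middle of the top of the rest's bridge bar, 66 mm above the rest's origin, straight over the nut's middle. The bar is 12 mm wide (x), 10 mm high and runs along the rest's y between the uprights. It stops the pin bar (not the fingers above it): the pin bar can sweep only in the half circle on the rest's -x side or on its +x side, up to about 70 degrees either side of the rest's x axis.
- nut: Steel ring nut, 107 mm across, 24 mm thick; a 48 mm boss below it bears on the rest's foot plate. Origin: centre of its top face, 53 to 60 mm above the work surface; z up, x and y turn with the nut. Eight upright holes in its top face, 14 mm square, 19 mm deep, 42 mm from the axis, at 0, 45, 90.. degrees from its x axis. Right-hand thread: clockwise from above moves it down, 1.8 mm per radian.
- nut_hole0 (a point): Centre of the mouth of the nut's hole on its x axis. At the start the nut needs a little under half a turn to bear, more than one sweep. Running free it needs a push of 1 to 2 N at a hole; once it bears the push climbs over 15 to 30 degrees. It is snug at a push of 6 to 8 N; beyond about 12 N it is overtightened. It stays where it is left.
- kadchi: Bystander: steel ladle lying across in front of the rest, 320 mm long.
- plate: Bystander: white ceramic plate, 180 mm.
- bottle: Bystander: empty clear plastic bottle with white flip-top cap, 190 mm tall.
- casserole: Bystander: steel casserole with its lid standing open, 210 mm across.
- katori: Bystander: small steel bowl, 90 mm.
- belan: Bystander: wooden rolling pin, 320 mm long.
- dabba: Bystander: steel spice jar, 76 mm across, 85 mm tall, in the place opposite the bar's stand.
Things that resemble listed ones, but are neither listed nor needed, are in the scene too. Of the things shaped like the bar, the black one is meant. Several things have the shape of the stand; the one meant has the colours described above.

How it is judged (in metres and radians):
On the way, in this order (a step that is already met when the one before it is completed fails the run):
1. the bar is down in a hole of the nut (z of bar in the frame of nut below -0.01 m and horizontal distance between bar and nut between 0.034 and 0.05 m), for 0.1 s.
2. the nut has come part of the way down and the bar has been lifted out of it (z of nut in the frame of base below 0.058 m and z of bar in the frame of nut above 0.001 m), for 0.05 s.
3. the bar is down in a hole again and the nut bears on the rest (all of step 1 and contact force between nut and rest above 8 N), for 0.1 s.
At the end, for the whole second after the job is handed in: The nut presses on the rest with 8 to 45 N, the rest is flat and home in its base, and the bar stands at rest in its stand: foot within 8 mm of the hole's centre line and within 6 mm of its bottom, tilted less than 0.2 rad (contact force between nut and rest between 8 and 45 N and z of rest in the frame of base below 0.015 m and angle between rest's own z axis and vertical below 0.03 rad and horizontal distance between bar and stand_hole below 0.008 m and z of bar in the frame of stand below 0.016 m and angle between bar's own z axis and vertical below 0.2 rad and linear speed of bar below 0.02 m/s); the robot touches nothing.
It fails at once if the nut was overtightened (over 50 N on the rest) (contact force between nut and rest above 50 N).
It fails at once if the nut was turned or pressed by the fingers (over 3 N) (contact force between the fingers and nut above 3 N).
It fails at once if the bar was forced against the nut (over 40 N) (contact force between bar and nut above 40 N).
It fails at once if a bystander was moved by more than 20 mm (distance of any of kadchi, plate, bottle, casserole, katori, belan, dabba from where it was at the start of the episode above 0.02 m).
It also fails if it takes over 67 s, if anything falls off the work surface, if the arm or the gripper's body presses on something with over 40 N, if the wrist force passes 120 N, or if a joint passes its speed limit or range.

### The arm

A 6-joint arm with a two-finger parallel gripper is mounted at the origin on the work surface. World frame = base frame: x ahead of the robot, y to its left, z up, the work surface at z = 0. Lengths are in m, angles in degrees, forces in N, time in s.
With the tool pointing down it reaches from about 0.4 to 0.825 m from the base axis. Payload 7 kg.
Tool frame: the origin (TCP) lies midway between the tips of the shut fingers; the grasp point (between the pads) lies 19 mm behind it; z points along the fingers, y is the line along which they close (so a half turn about z gives the same grasp; the last joint's range is limited). The gripper opens to 88 mm and grips with 3 to 60 N. Pads are 19 mm wide; open, the fingers measure 130 mm over their backs; the gripper's body (78 mm by 193 mm) begins 47 mm behind the grasp point.
Start: joints at [-57.233, 20.546, 0.682, 0, -70.136, -16.507], TCP at [0.189, -0.648, 0.196] pointing down, gripper open.
Joint ranges: [-176.03, 176.03], [-82.01, 121.73], [-58.28, 71.71], [-173.87, 95.51], [-174.79, -0.11], [-173.66, 173.66]. Speed limits (degrees/s): [136.94, 136.94, 172.46, 180, 180, 180].

### API

Orientations are given as a 3x3 rotation matrix whose columns are the frame's x, y, z axes.
In Python, from rig import robot gives the robot as it stands. Calls block until the motion is done:
- robot.goto(position, orientation): joint-space move of the TCP to a pose.
- robot.servo_line(position, ori=None, speed=0.15): straight line of the TCP; ori=None keeps the orientation; speed is the mean speed in m/s.
- robot.movej(angles): joint-space move.
- robot.move_gripper(opening): opening from 0.0 (shut) to 1.0 (fully open); the grip force is fixed at half the most; returns when the fingers have stopped.
- robot.dwell(seconds).
- robot.ik(position, orientation): joint angles nearest the present ones, or None.
- robot.grab_frame(name): name is "scene" or "top"; returns (picture, depth): 384x512x3 uint8, red, green, blue; 384x512 float32, m along the optical axis (not along the pixel's ray), 0 where there is no reading.
- robot.camera_info(name): a dict with "vfov" (degrees; the focal length in pixels is half the picture's height over the tangent of half this angle, whatever the lens; pixels are square), "cx", "cy" (the principal point, pixels), "view" (4x4, takes a point from world to camera coordinates). Camera axes: x right, y down, z forward; pixel columns grow to the right and rows downward; lengths in m; the calibration is good to about 2 mm. A picture is of the moment at which its call begins. camera_info takes no time and is no camera call.
A pose or a line that the arm cannot do raises robot.Unreachable and nothing moves.
- robot.job_done(): hands the job in; it is judged then, once.
Readings, each from a call of its own:
- robot.read_t(): time.
- robot.read_qpos(): joint angles.
- robot.read_qvel(): joint speeds.
- robot.read_effort(): joint torques, N m.
- robot.read_position(): TCP position.
- robot.read_tcp_rot(): TCP orientation.
- robot.read_force(): force on the tool from outside, world axes, zero at the start.
- robot.read_ft_torque(): the same for the moment, N m.
- robot.read_grip_width(): opening from 0.0 (shut) to 1.0 (fully open).
- robot.read_finger_force(): force on a finger pad.
Only numpy, scipy, OpenCV 4.12 (cv2) and the standard library are available. Lean on these libraries where they do the work, as an engineer would, in place of code of your own. Each camera call takes 0.05 s, during which the arm holds its last target. There are 200 camera calls.

## Working session

There is one attempt and no reset: what is moved stays moved. The work goes in short steps, each a Python script; the robot and the scene stay as the last script left them, time stands still between calls to the robot, and variables do not carry over. Pictures are saved under pics/ and viewed, at most 10 in all, crops included, and the job is handed in when it is done.

```bash
ls; mkdir -p pics
cat > h.py <<'E'
import numpy as np, cv2
from rig import robot
def snap(n,save=None):
    im,d=robot.grab_frame(n)
    if save: cv2.imwrite('pics/'+save+'.png',im[:,:,::-1]); np.save('pics/'+save+'.npy',d)
    return im,d
def cam(n):
    c=robot.camera_info(n); f=192/np.tan(np.radians(c['vfov']/2)); return f,c['cx'],c['cy'],np.array(c['view'])
def px2w(n,u,v,z=None,d=None):
    f,cx,cy,V=cam(n); R=V[:3,:3];t=V[:3,3]; o=-R.T@t
    r=R.T@np.array([(u-cx)/f,(v-cy)/f,1.])
    return o+r*(d if d is not None else (z-o[2])/r[2])
def w2px(n,p):
    f,cx,cy,V=cam(n); q=V[:3,:3]@np.array(p)+V[:3,3]; return cx+f*q[0]/q[2],cy+f*q[1]/q[2]
def crop(src,u0,v0,u1,v1,s,name):
    im=cv2.imread('pics/'+src+'.png')[v0:v1,u0:u1]; cv2.imwrite('pics/'+name+'.png',cv2.resize(im,None,fx=s,fy=s,interpolation=cv2.INTER_CUBIC))
E
python3 - <<'E'
from h import *
a,_=snap('scene','s0');b,_=snap('top','t0')
for n in('scene','top'):print(n,cam(n))
cv2.imwrite('pics/both.png',cv2.resize(np.vstack([a,b])[:,:,::-1],None,fx=.78,fy=.78))
E
```

```text
pics
scene (np.float64(471.06902953217264), 249.0199689377042, 191.37905378119007, array([[-0.06442682,  0.99791653, -0.00343207,  0.04278751],
       [ 0.66375392,  0.0402842 , -0.74686539, -0.27145953],
       [-0.74517106, -0.05039621, -0.66496639,  2.00666031],
       [ 0.        ,  0.        ,  0.        ,  1.        ]]))
top (np.float64(475.95968339467044), 261.01032010535215, 186.6742761229966, array([[-0.01769588, -0.99983555, -0.00396503,  0.00973655],
       [-0.9933584 ,  0.0180319 , -0.11363954,  0.49444822],
       [ 0.11369235,  0.00192774, -0.99351413,  1.73739751],
       [ 0.        ,  0.        ,  0.        ,  1.        ]]))
```

View pics/s0.png

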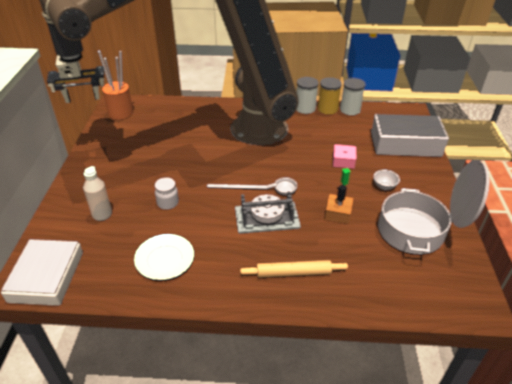

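View pics/t0.png

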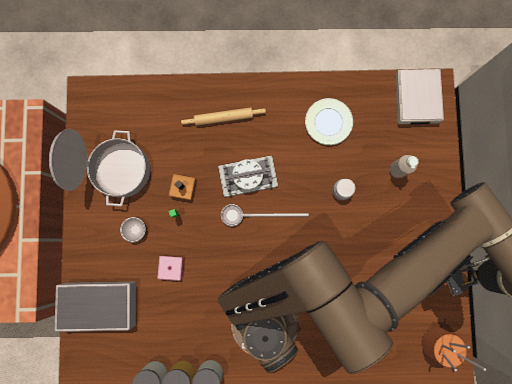

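Stand-shaped things: the wooden block (top 182,187 / scene 340,205) and the pink block (top 170,268 / scene 345,155). Bar-shaped: the black bar in the wooden block (top 180,185 / scene 343,190) and a green one (top 174,213 / scene 346,175). The description fits the black bar in the wooden block. I'll confirm this in enlarged crops.

Run:
```python
from h import *
crop('t0',150,145,290,240,5.6,'c1'); crop('s0',225,160,365,240,5.6,'c2')
```

```text
(no output)
```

View pics/c1.png

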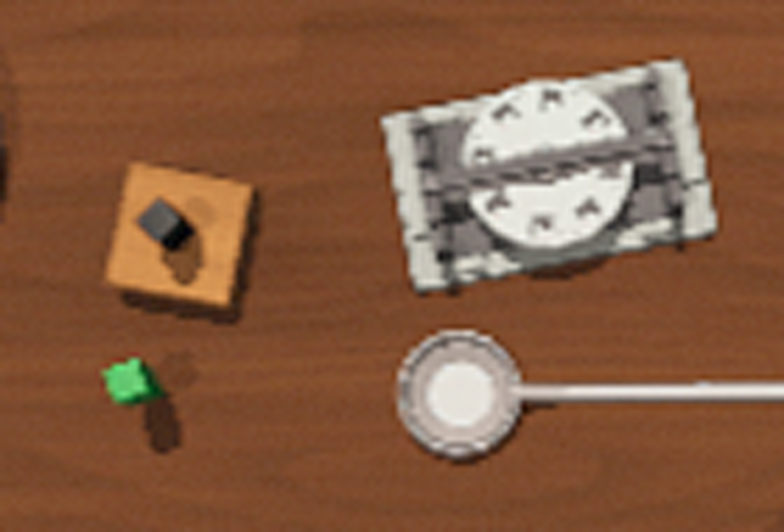

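View pics/c2.png

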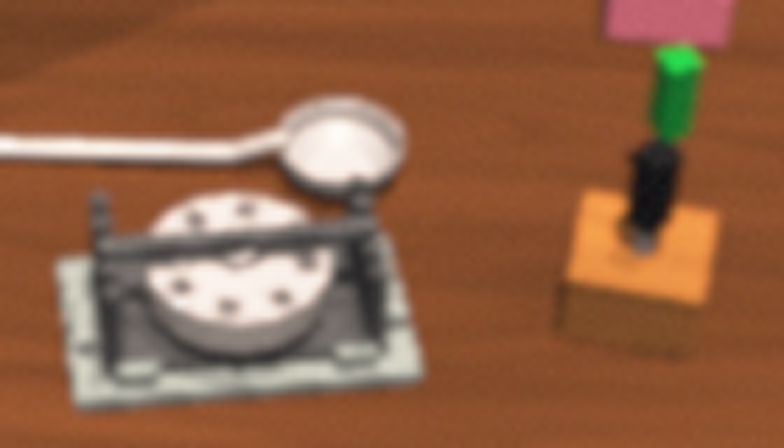

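The crops show the black bar upright in the orange-wood block (crop 1 at about 165,222), which is the one meant. The green bar stands free beside it and the pink block is empty, so both are decoys. The nut's holes are visible on both sides of the bridge. Next I'll get positions from depth and pixel points.

Run:
```python
from h import *
f,cx,cy,V=cam('top'); print('cam', -V[:3,:3].T@V[:3,3])
def cloud(n,s):
    f,cx,cy,V=cam(n); d=np.load('pics/'+s+'.npy').astype(float); v,u=np.mgrid[:384,:512]
    P=np.stack([(u-cx)/f*d,(v-cy)/f*d,d],-1); W=(P-V[:3,3])@V[:3,:3]; W[d==0]=np.nan; return W
T=cloud('top','t0')
def sel(u0,v0,u1,v1,a,b,W=T):
    R=W[v0:v1,u0:u1].reshape(-1,3); return R[(R[:,2]>a)&(R[:,2]<b)]
def show(k,R): print(k,len(R),R.mean(0).round(4),cv2.minAreaRect(R[:,:2].astype(np.float32)*1000))
show('bartop',sel(170,175,192,200,.105,.14))
show('green',sel(166,203,185,222,.06,.2))
show('standtop',sel(165,170,200,203,.035,.053))
show('nut',sel(228,155,270,195,.05,.066))
show('bridge',sel(215,150,285,205,.070,.10))
S=cloud('scene','s0')
show('S standtop',sel(320,190,360,225,.038,.052,S)); show('S bar',sel(325,160,360,205,.06,.14,S)); show('S barTop',sel(325,160,350,205,.110,.14,S)); show('S nut',sel(240,185,295,230,.05,.066,S)); show('S bridge',sel(235,185,300,230,.070,.09,S))
# pixel reading
q=lambda x,y,z: px2w('top',150+x/5.6-.4,145+y/5.6-.4,z)[:2].round(4)
print('stand corners',[q(*c,.045) for c in((132,165),(255,188),(228,304),(107,280))])
H=[(505,110),(551,97),(597,117),(482,153),(497,204),(541,224),(588,208),(612,170)]
h=np.array([q(*c,.059) for c in H]); print(h)
# fit circle r=42mm + phase
from scipy.optimize import least_squares
def res(p):
    a=np.degrees(np.arctan2(h[:,1]-p[1],h[:,0]-p[0]))-p[2]
    k=np.radians(np.round(a/45)*45+p[2]); return np.r_[h[:,0]-p[0]-.042*np.cos(k),h[:,1]-p[1]-.042*np.sin(k)]
best=min((least_squares(res,[*h.mean(0),x0],x_scale=[.01,.01,10],loss='soft_l1',f_scale=.003) for x0 in range(0,45,5)),key=lambda r:r.cost); print('fit',best.x,best.cost,(res(best.x)*1000).round(1))
for c in ((385,118),(682,60),(716,232),(418,290)): print('base',q(*c,.012))
```

```text
cam [ 0.29380778 -0.00253015  1.78235646]
bartop 44 [0.4995 0.2898 0.1216] ((500.1177062988281, 290.57586669921875), (21.856773376464844, 20.27252197265625), 43.47101974487305)
green 59 [0.3992 0.3107 0.1032] ((399.23077392578125, 312.1913757324219), (21.23880386352539, 21.60935401916504), 21.331789016723633)
standtop 403 [0.4985 0.2891 0.0455] ((499.4261474609375, 290.850341796875), (81.61363220214844, 80.14314270019531), 78.3524169921875)
nut 453 [0.538  0.049  0.0593] ((540.1578979492188, 48.949951171875), (107.74320983886719, 152.7992706298828), 4.502834796905518)
bridge 256 [0.5396 0.0463 0.0783] ((539.6690063476562, 48.864009857177734), (91.41613006591797, 165.60055541992188), 10.023359298706055)
S standtop 372 [0.5109 0.2951 0.0444] ((504.0384216308594, 296.05963134765625), (79.58299255371094, 90.1128158569336), 78.05284118652344)
S bar 261 [0.4643 0.3051 0.0947] ((452.7705993652344, 307.5340576171875), (28.564517974853516, 138.9998321533203), 77.46159362792969)
S barTop 61 [0.4868 0.3008 0.117 ] ((459.33721923828125, 310.6874694824219), (27.778703689575195, 126.20429992675781), 72.55986785888672)
S nut 512 [0.5535 0.0553 0.0577] ((544.072265625, 48.768943786621094), (116.05027770996094, 163.6181640625), 15.552871704101562)
S bridge 287 [0.5458 0.0548 0.0765] ((544.2625732421875, 53.79503631591797), (93.35247039794922, 166.05386352539062), 10.223817825317383)
stand corners [array([0.5453, 0.3239]), array([0.5285, 0.2429]), array([0.4523, 0.2607]), array([0.4695, 0.34  ])]
[[0.5752 0.0771]
 [0.5832 0.0469]
 [0.5694 0.017 ]
 [0.547  0.0925]
 [0.5133 0.0831]
 [0.4996 0.0547]
 [0.5096 0.0239]
 [0.5343 0.0078]]
fit [ 5.41546295e-01  5.03749013e-02 -5.10427389e+01] 8.316918471544767e-06 [ 1.  -0.1  1.4  1.  -1.8 -0.2  0.7 -2.8  0.3  0.9 -0.7  0.4  0.1 -0.1
 -0.1 -0.8]
base [0.5789 0.1601]
base [ 0.6147 -0.0403]
base [ 0.4977 -0.0607]
base [0.4624 0.1389]
```

The black bar and stand are at about (0.4995, 0.290), the nut centre at about (0.541, 0.050), the rest yaw is about 10°, and the nut holes are at about −6° + 45k. I'll use the +x side, with the tool's closing line tangential. First I'll check IK, then grasp.

```bash
cat >> h.py <<'E'
def ori(psi):
    c,s=np.cos(np.radians(psi)),np.sin(np.radians(psi)); return np.array([[-s,c,0],[c,s,0],[0,0,-1.]])
C=np.array([.541,.050]); BAR=np.array([.4995,.2902])
def st(k=''):
    print(k,'t',round(robot.read_t(),2),'p',np.round(robot.read_position(),4),'F',np.round(robot.read_force(),2),'g',round(robot.read_grip_width(),3),flush=True)
E
python3 - <<'E'
from h import *
R=np.array(robot.read_tcp_rot()); print('yaw0',np.degrees(np.arctan2(R[1,1],R[0,1])))
for psi0 in (47,-133):
  for th in (39,0,-40,-60,65):
    for s in (90,-90):
      p=C+.042*np.array([np.cos(np.radians(th)),np.sin(np.radians(th))]); q=robot.ik([*p,.1],ori(th+s)); print(th,s,None if q is None else np.round(q,0))
  q=robot.ik([*BAR,.067],ori(psi0)); print(psi0,None if q is None else np.round(q,0))
st()
E
```

```text
yaw0 106.25649505385391
39 90 [ 27.  16. -19.   0. -55. -78.]
39 -90 [ 27.  16. -19.   0. -55. 102.]
0 90 [  24.   17.  -18.    0.  -55. -114.]
0 -90 [ 24.  17. -18.   0. -55.  66.]
-40 90 [  22.   16.  -20.    0.  -55. -152.]
-40 -90 [ 22.  16. -20.   0. -55.  28.]
-60 90 [  21.   15.  -21.    0.  -54. -171.]
-60 -90 [ 21.  15. -21.   0. -54.   9.]
65 90 [ 29.  15. -21.   0. -54. -54.]
65 -90 [ 29.  15. -21.   0. -54. 126.]
47 None
39 90 [ 27.  16. -19.   0. -55. -78.]
39 -90 [ 27.  16. -19.   0. -55. 102.]
0 90 [  24.   17.  -18.    0.  -55. -114.]
0 -90 [ 24.  17. -18.   0. -55.  66.]
-40 90 [  22.   16.  -20.    0.  -55. -152.]
-40 -90 [ 22.  16. -20.   0. -55.  28.]
-60 90 [  21.   15.  -21.    0.  -54. -171.]
-60 -90 [ 21.  15. -21.   0. -54.   9.]
65 90 [ 29.  15. -21.   0. -54. -54.]
65 -90 [ 29.  15. -21.   0. -54. 126.]
-133 [ 50.  18. -21.   0. -51.  -3.]
 t 0.1 p [ 0.1889 -0.6475  0.195 ] F [-0.49  0.34  0.21] g 0.995
```

Run:
```python
from h import *
P=robot.read_position(); R0=np.array(robot.read_tcp_rot())
robot.servo_line([P[0],P[1],.30],speed=.3)
robot.goto([*BAR,.22],ori(-133)); st('above')
robot.servo_line([*BAR,.069],speed=.12); st('down')
robot.move_gripper(0.0); st('grip'); print(robot.read_finger_force())
snap('scene','s1')
crop('s1',270,110,410,215,5.6,'c3')
```

```text
above t 4.05 p [0.4998 0.2897 0.22  ] F [ 0.17 -0.22 -0.07] g 1.001
down t 5.46 p [0.4999 0.2906 0.0698] F [ 0.03  0.11 -0.12] g 0.998
grip t 6.51 p [0.4999 0.2908 0.0691] F [ 1.67  2.45 -2.08] g 0.255
29.584554433822632
```

View pics/c3.png

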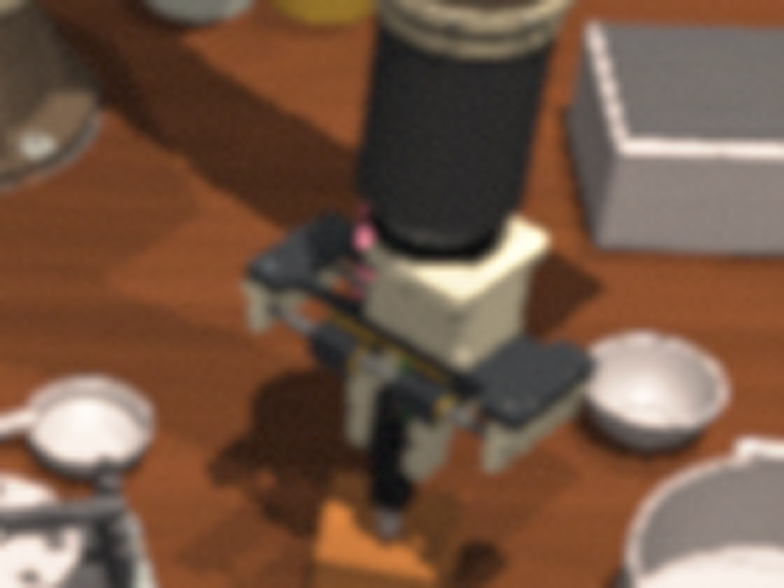

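The grip is square on the flats (22.4 mm), and the picture shows the bar between the fingers, still in the wooden stand. The lateral force suggests the hole centre is about 1.5 mm further along (+x, +y). Now I'll lift it, carry it over and insert it.

```bash
cat >> h.py <<'E'
def pol(C,th,z,r=.042): return [C[0]+r*np.cos(np.radians(th)),C[1]+r*np.sin(np.radians(th)),z]
def insert(p,psi,ztop,zend,flim=5):
    """step down; stop on axial force. returns True when seated"""
    z=ztop
    while z>zend+1e-6:
        z=max(z-.003,zend); robot.servo_line([p[0],p[1],z],speed=.06)
        F=np.array(robot.read_force())
        if abs(F[2]-FZ)>flim or np.hypot(*F[:2])>12: st('blocked'); return False
    return True
FZ=0
E
python3 - <<'E'
from h import *; import h
robot.servo_line([.501,.2918,.069],speed=.02); st('centre')
robot.servo_line([.501,.2918,.175],speed=.15); st('lift')
h.FZ=robot.read_force()[2]
Cn=np.array([.542,.0508]); th=39
p=pol(Cn,th,.165)
robot.goto(p,ori(th-90)); robot.servo_line(pol(Cn,th,.125),speed=.12); st('over')
snap('scene','s2'); crop('s2',225,130,345,220,6.5,'c4')
print(insert(p,0,.125,.103)); st('ins')
E
```

```text
centre t 6.82 p [0.5009 0.2915 0.0691] F [0.47 0.13 2.17] g 0.251
lift t 7.67 p [0.5003 0.2913 0.1738] F [-0.3  -0.15 -2.22] g 0.249
over t 9.76 p [0.5748 0.0774 0.1251] F [ 0.31  0.13 -2.55] g 0.254
True
ins t 11.81 p [0.5747 0.0773 0.103 ] F [ 0.34  0.51 -1.46] g 0.257
```

View pics/c4.png

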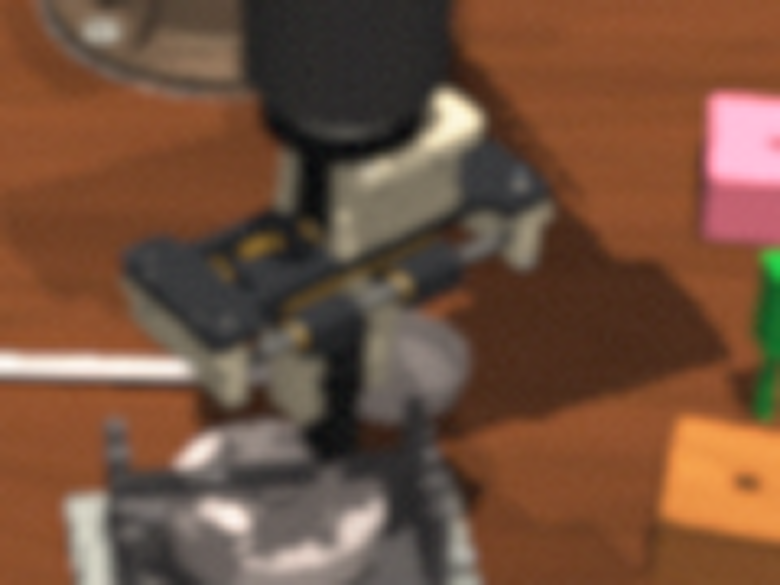

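The bar's foot can't be seen clearly against the nut here, since the grip ends at about (340,450) in the crop near the bridge. I'll check with a projected overlay.

Run:
```python
from h import *
print([np.round(w2px('scene',[.5748,.0774,z]),1) for z in (.066,.066+.049,.066+.111)], w2px('scene',[.541,.05,.078]), w2px('scene',[.541,.05,.059]))
snap('scene','s3'); 
crop('s3',225,150,325,225,8,'c5')
im=cv2.imread('pics/c5.png')
for z,c in((.0593,(0,255,0)),(.044+.049,(0,0,255)),(.044+.111,(255,0,0))):
    u,v=w2px('scene',[.5747,.0773,z]); cv2.circle(im,(int((u-225+.5)*8),int((v-150+.5)*8)),4,c,1)
cv2.imwrite('pics/c5.png',im); st()
```

```text
[array([274.5, 211. ]), array([275., 200.]), array([275.7, 185.2])] (np.float64(266.52332580981033), np.float64(200.92429880168316)) (np.float64(266.4013964130088), np.float64(205.12727372250208))
 t 11.86 p [0.5747 0.0772 0.103 ] F [ 1.35 -0.19 -1.54] g 0.252
```

View pics/c5.png

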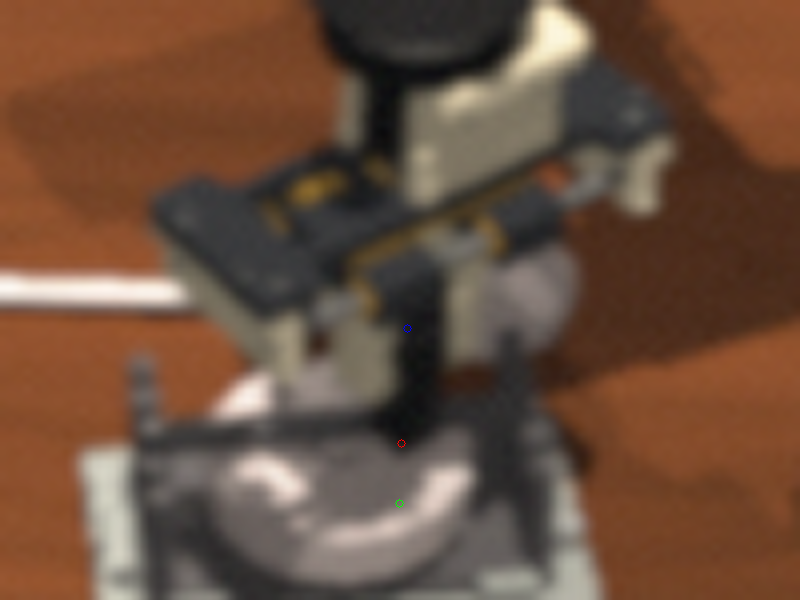

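The overlay agrees: the bar's collar lies at the predicted point (red, 401,443), in front of the bridge. The foot went 15 mm below the nut's top without resistance, so it is in the hole. Sweep 1.

```bash
cat >> h.py <<'E'
def sweep(Cn,th0,th1,z0,step=4,stop=5.0,speed=.05,r=.042,F0=(0,0)):
    th=th0; log=[]
    while th>th1+1e-6:
        th=max(th-step,th1); z=z0-.0018*np.radians(th0-th)
        robot.servo_line(pol(Cn,th,z,r),ori(th-90),speed=speed)
        F=np.mean([robot.read_force() for _ in range(3)],0)
        a=np.radians(th); ft=-(-np.sin(a)*F[0]+np.cos(a)*F[1]); fr=np.cos(a)*F[0]+np.sin(a)*F[1]
        log.append((round(th,1),round(-ft,1),round(fr,1),round(F[2],1)))
        if abs(ft)>stop or abs(fr)>10: print('STOP'); break
    print(log); return th
E
python3 - <<'E'
from h import *
Cn=np.array([.542,.0508])
sweep(Cn,39,19,.103); st()
E
```

```text
[(35, np.float64(-0.2), np.float64(1.1), np.float64(-0.4)), (31, np.float64(-0.3), np.float64(0.7), np.float64(-1.2)), (27, np.float64(0.2), np.float64(0.5), np.float64(-1.7)), (23, np.float64(-0.2), np.float64(1.2), np.float64(-1.3)), (19, np.float64(0.4), np.float64(0.9), np.float64(-1.6))]
 t 13.11 p [0.5816 0.0644 0.1023] F [ 0.75  0.7  -1.56] g 0.253
```

Run:
```python
from h import *
snap('top','t4'); snap('scene','s4'); 
a=cv2.imread('pics/s4.png')[160:230,225:315]; b=cv2.imread('pics/s0.png')[160:230,225:315]
k=dict(fx=6,fy=6,interpolation=cv2.INTER_CUBIC)
a=cv2.resize(a,None,**k); b=cv2.resize(b,None,**k)
a=cv2.convertScaleAbs(a,alpha=1.4,beta=10)
cv2.imwrite('pics/c6.png',cv2.resize(np.hstack([a,b]),(800,311)))
```

```text
(no output)
```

View pics/c6.png

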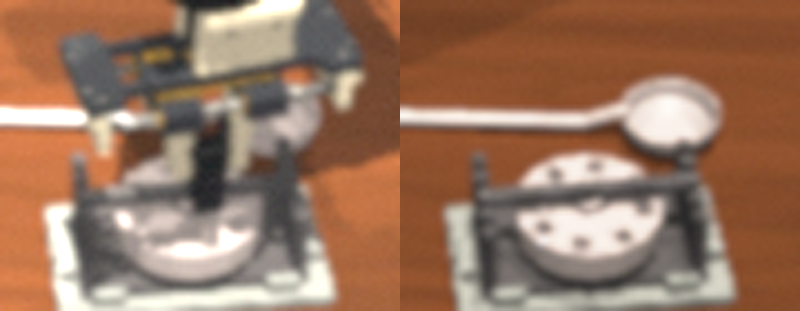

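The bar stands in front of the bridge on the nut. Sweeping 20° without resistance is only possible if the nut turns with it, so I'll continue.

Run:
```python
from h import *
Cn=np.array([.542,.0508])
th=sweep(Cn,19,-58,.1023,step=5.5,speed=.06); st()
```

```text
[(13.5, np.float64(0.3), np.float64(0.6), np.float64(-2.7)), (8.0, np.float64(-0.3), np.float64(-0.0), np.float64(-3.1)), (2.5, np.float64(-0.2), np.float64(-0.4), np.float64(-1.8)), (-3.0, np.float64(0.3), np.float64(0.3), np.float64(-1.8)), (-8.5, np.float64(-0.6), np.float64(-0.0), np.float64(-2.3)), (-14.0, np.float64(1.0), np.float64(-0.7), np.float64(-1.8)), (-19.5, np.float64(0.5), np.float64(-0.0), np.float64(-2.2)), (-25.0, np.float64(-0.7), np.float64(-0.0), np.float64(-1.5)), (-30.5, np.float64(-0.0), np.float64(-0.3), np.float64(-1.7)), (-36.0, np.float64(-0.7), np.float64(-0.1), np.float64(-1.4)), (-41.5, np.float64(0.6), np.float64(-0.5), np.float64(-1.8)), (-47.0, np.float64(0.6), np.float64(-0.2), np.float64(-1.2)), (-52.5, np.float64(-0.2), np.float64(0.5), np.float64(-2.5)), (-58.0, np.float64(0.5), np.float64(1.3), np.float64(-1.5))]
 t 16.71 p [0.5643 0.0153 0.0999] F [ 1.15 -0.86 -1.47] g 0.251
```

Run:
```python
from h import *
P=robot.read_position()
robot.servo_line([P[0],P[1],.165],speed=.12); st('up')
robot.goto([.53,.26,.175],ori(-115)); st()
snap('top','t5'); crop('t5',205,140,295,205,8.8,'c7')
```

```text
up t 17.4 p [0.5638 0.0152 0.1643] F [-0.7  -0.48 -1.73] g 0.253
 t 18.38 p [0.5297 0.2597 0.1744] F [-0.52 -0.63 -2.17] g 0.251
```

View pics/c7.png

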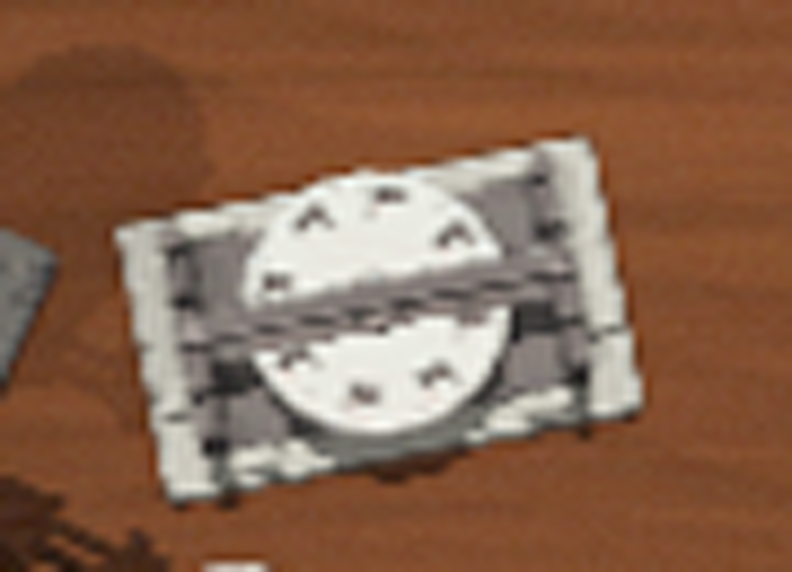

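The picture shows holes on the +x side at crop (272,280), (313,213), (387,193) and (458,234), and on the −x side at (295,357), (362,393) and (437,375). I'll fit these and apply the same bias as before.

Run:
```python
from h import *
from scipy.optimize import least_squares
q=lambda x,y,z: px2w('top',205+x/8.8-.4,140+y/8.8-.4,z)[:2]
h=np.array([q(*c,.0565) for c in((272,280),(313,213),(387,193),(458,234),(295,357),(362,393),(437,375))])
def res(p):
    a=np.degrees(np.arctan2(h[:,1]-p[1],h[:,0]-p[0]))-p[2]
    k=np.radians(np.round(a/45)*45+p[2]); return np.r_[h[:,0]-p[0]-.042*np.cos(k),h[:,1]-p[1]-.042*np.sin(k)]
b=min((least_squares(res,[*h.mean(0),x0],x_scale=[.01,.01,10]) for x0 in range(0,45,5)),key=lambda r:r.cost); print(b.x[:2],b.x[2]%45,(res(b.x)*1000).round(1)); 
print(np.degrees(np.arctan2(h[:,1]-.0505,h[:,0]-.5415)).round(1),h.round(4).tolist())
d=np.load('pics/t5.npy'); W=[px2w('top',u,v,d=d[v,u])[2] for u in range(240,255) for v in range(162,168)]; print('nut z',np.median(W))
```

```text
[0.5426576  0.05050303] 36.51926712400585 [ 0.4  0.8  0.9 -0.4 -0.9  0.1 -0.7  1.2  0.3  0.5 -1.3 -0.2 -0.3 -0.3]
[  79.7   35.4   -7.4  -53.7  126.4  171.6 -142.8] [[0.5493, 0.0932], [0.5772, 0.0758], [0.5851, 0.0448], [0.5672, 0.0155], [0.5168, 0.0841], [0.5012, 0.0564], [0.5082, 0.0252]]
nut z 0.05534596770182809
```

Nut phase is now about 36°, so it has turned about 93° and come down about 3 mm. Next I'll insert in the hole at about 80° (clear of the bridge) for a long second sweep.

Run:
```python
from h import *; import h
h.FZ=robot.read_force()[2]
p=[.5500,.0924]
robot.goto([*p,.165],ori(-10)); robot.servo_line([*p,.120],speed=.12); st('over')
ok=insert(p,0,.120,.0985); st('ins'); print(ok)
if ok:
    Cn=np.array([.542,.0508])
    th=sweep(Cn,79,39,.0985,step=8,speed=.06); st()
    th=sweep(Cn,39,33,.0972,step=2,speed=.02); st()
```

```text
over t 20.77 p [0.5502 0.0925 0.1202] F [ 0.56  0.12 -0.99] g 0.25
ins t 22.77 p [0.55   0.0924 0.0985] F [-0.35  3.05 -0.96] g 0.251
True
[(71, np.float64(-0.1), np.float64(2.2), np.float64(-2.9)), (63, np.float64(0.3), np.float64(1.9), np.float64(-2.0)), (55, np.float64(-0.8), np.float64(1.7), np.float64(-3.2)), (47, np.float64(0.9), np.float64(1.6), np.float64(-2.3)), (39, np.float64(1.0), np.float64(2.2), np.float64(-2.3))]
 t 24.25 p [0.5745 0.0772 0.0973] F [ 1.03  2.16 -2.29] g 0.249
[(37, np.float64(1.1), np.float64(0.7), np.float64(-1.8)), (35, np.float64(1.1), np.float64(0.7), np.float64(-2.5)), (33, np.float64(0.4), np.float64(0.7), np.float64(-1.3))]
 t 25.0 p [0.5772 0.0737 0.097 ] F [ 0.31  0.72 -1.31] g 0.253
```

Run:
```python
from h import *
Cn=np.array([.542,.0508])
th=sweep(Cn,33,5,.097,step=4,speed=.03,stop=2.6); st()
th=sweep(Cn,th,th-12,robot.read_position()[2],step=2,speed=.02,stop=3.2); st(th)
```

```text
STOP
[(29, np.float64(0.4), np.float64(0.3), np.float64(-1.4)), (25, np.float64(0.3), np.float64(1.1), np.float64(-1.9)), (21, np.float64(0.1), np.float64(-0.2), np.float64(-1.8)), (17, np.float64(0.0), np.float64(0.9), np.float64(-1.5)), (13, np.float64(2.5), np.float64(-0.3), np.float64(-0.3)), (9, np.float64(5.3), np.float64(0.3), np.float64(0.4))]
 t 26.5 p [0.5836 0.058  0.0964] F [-0.55  5.32  0.4 ] g 0.25
STOP
[(7, np.float64(5.8), np.float64(-0.3), np.float64(0.6))]
7 t 26.75 p [0.5838 0.0567 0.0965] F [-1.05  5.77  0.58] g 0.247
```

Run:
```python
from h import *
Cn=np.array([.542,.0508]); th=7; z=robot.read_position()[2]
def f(th):
    L=[]
    for _ in range(4): robot.dwell(.04); L.append(robot.read_force())
    F=np.mean(L,0); a=np.radians(th); return -np.sin(a)*F[0]+np.cos(a)*F[1]
print(f(th))
for _ in range(5):
    th-=1; robot.servo_line(pol(Cn,th,z),ori(th-90),speed=.01); v=f(th); print(th,round(v,2),np.round(robot.read_position(),4))
    if v>6.5: break
st()
```

```text
6.808944922578419
6 6.98 [0.5839 0.0562 0.0965]
 t 27.33 p [0.5839 0.0562 0.0965] F [-0.33  6.96 -0.2 ] g 0.252
```

Push is now 7 N, in the middle of the snug range. I'll relieve the load, lift out and return the bar to the stand.

Run:
```python
from h import *; import h
Cn=np.array([.542,.0508]); th=6; z=robot.read_position()[2]
for _ in range(8):
    th+=1; robot.servo_line(pol(Cn,th,z),ori(th-90),speed=.02); robot.dwell(.05)
    a=np.radians(th); F=np.mean([robot.read_force() for _ in range(3)],0); v=-np.sin(a)*F[0]+np.cos(a)*F[1]
    if v<.8: break
print(th,v)
robot.servo_line(pol(Cn,th,.175),speed=.1); st('up'); h.FZ=robot.read_force()[2]
robot.goto([.501,.2918,.175],ori(-133)); robot.servo_line([.501,.2918,.110],speed=.12); st('over')
ok=insert([.501,.2918],0,.110,.0705); st('ins'); print(ok)
snap('scene','s6'); snap('top','t6')
```

```text
10 0.4521030664991839
up t 29.47 p [0.5828 0.0579 0.1743] F [ 0.11 -0.39 -1.94] g 0.247
over t 31.39 p [0.5016 0.2918 0.1105] F [-0.42 -0.6  -1.26] g 0.251
ins t 34.89 p [0.5011 0.2919 0.0706] F [ 0.67  1.84 -1.23] g 0.251
True
```

Run:
```python
from h import *
robot.move_gripper(1.0); st('open')
robot.servo_line([.501,.2918,.20],speed=.12)
robot.goto([.40,-.20,.30],ori(-90)); st('away')
snap('top','t7'); snap('scene','s7')
a=cv2.imread('pics/t7.png')[145:220,150:290]; b=cv2.imread('pics/s7.png')[160:235,225:365]
cv2.imwrite('pics/fin.png',cv2.resize(np.vstack([a,b]),(560,600),interpolation=cv2.INTER_CUBIC))
d=np.load('pics/t7.npy'); W=[px2w('top',u,v,d=d[v,u]) for u in range(172,192) for v in range(176,198)]; W=np.array([w for w in W if w[2]>.1]); print('bar top',W.mean(0),len(W))
```

```text
open t 36.17 p [0.501  0.2918 0.0705] F [0.8  0.22 0.43] g 1.001
away t 39.25 p [ 0.3993 -0.2002  0.3008] F [-0.74 -0.33  0.  ] g 1.005
bar top [0.4802118  0.26113595 0.2613491 ] 47
```

View pics/fin.png

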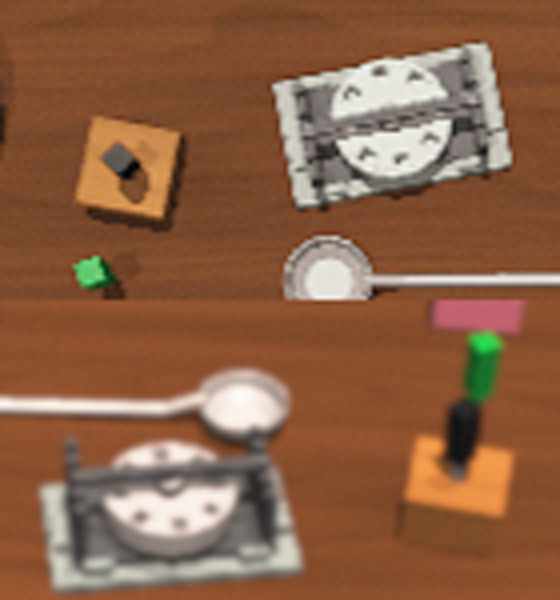

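The picture shows the black bar upright in the wooden stand (top 120,160; scene 462,430), the rest flat, and the ladle and green bar in place. Handing in.

```bash
python3 -c "
from h import *
print(robot.job_done())"
```

```text
the job is handed in; nothing more can be done
None
```

I tightened the nut to a push of about 7 N (snug is 6–8 N) in two sweeps, then stood the bar back upright in its wooden stand and let go; the job is handed in at about 39 s, and no verdict was returned.

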